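# Lay the fallen spindle under the inspection lamp and hold the sprung lid at its pointer

## Task

One of the three brass spindles on the freely spinning turntable has fallen on its side: lift it off and lay it gently in the V cradle in front of the inspection lamp, its axis along the cradle, then let go of it. Then raise the lamp's sprung lid by its bar handle until the lid is level with the set pointer strip beside it, and finish while still holding the lid there. Leave the two standing spindles upright on the turntable, and do not disturb the pointer or the other things on the bench.

Things in the scene. Friction and masses are not known exactly. Their poses are not given: they have to be found in the camera images.
- spindle: the brass spindle lying on its side on the turntable: shaft 20 mm in diameter and 44 mm long between two end discs 36 mm in diameter and 8 mm thick, 60 mm long over all, about 0.2 kg. Origin at its middle, on its axis; x runs along its axis (either end is the same); it can roll about x
- upright_a: a brass spindle of the same shape and size standing on end on the turntable (60 mm tall, discs 36 mm); origin at its middle, z along its axis
- upright_b: the other standing spindle, same as upright_a
- turntable: turntable foot, fixed to the bench; origin under its centre at bench level. On it a flat round platter, 240 mm in diameter, turns freely about the vertical with almost no friction; the platter's top lies 35 mm above the bench and has a rim 3 mm high and 4 mm wide. The three spindles stand or lie loose on it, centres about 50 mm from its centre
- lamp: inspection lamp, fixed to the bench; origin at bench level; its x axis points from the cradle to the lamp housing (roughly away from the robot), z up. Base plate 290 (x) by 250 (y) by 8 mm, x from -120 to +170 mm. V cradle centred at x = -70 mm; open-topped housing 150 by 180 mm, x from 20 to 170, y from -90 to 90, top at 90 mm; lid on the housing; pointer strip beside the lid at y = 105 mm; a thin wire arc at y = 117 mm only shows the pointer's path
- cradle (a point): where the spindle's middle lies when it rests in the V cradle, 40 mm above the bench and 32 mm above the base plate; axes as the lamp's, the spindle's axis goes along x. The cradle is two 90 degree V saddles, each 19 mm long, from 19 to 38 mm either side of this point along x; each carries an end disc; saddle tops 35 mm above the bench, saddles 51 mm wide in y. The 38 mm between the saddles is free down to the base plate
- lid (a joint): lid angle in rad: 0 shut, grows as the front edge rises, stop at 1.1. The hinge is on the housing's far (+x of the lamp) upper edge, and a spring (0.8 N m/rad, preloaded 0.48 N m at shut) pulls the lid shut; it takes about 6 to 10 N on the bar square to its path (up to about 20 N if only pulled straight up at the larger angles) and it springs back when let go. Lid 150 by 180 by 8 mm, 0.3 kg
- lid_bar (a point): middle of the lid's bar handle: a round steel bar 12 mm in diameter, 80 mm long, along the lamp's y, on two posts; its axis stands 45 mm above the lid's top face and 115 mm from the hinge line along the lid (lid frame: x -115, z +53 mm from the hinge). With the lid shut it is 144 mm above the bench. Axes turn with the lid
- lid_hinge (a point): middle of the lid's hinge line, at x = 170, y = 0, z = 90.5 mm in the lamp's frame; hinge line along the lamp's y. Axes turn with the lid
- pointer (a joint): angle of the pointer strip in rad, same zero, sense and hinge line as the lid: the lid is at the mark when the two angles are equal. It stays where it is set (stiff pivot); not to be moved
- pointer_tip (a point): front end of the pointer strip, a steel strip 150 by 14 by 8 mm beside the lid on the lamp's +y side with an 8 mm gap, pivoting about the lid's hinge line; axes turn with the strip
- oiler: bystander: small amber bottle, 44 mm in diameter, 85 mm tall; origin under its centre
- jar: bystander: jar, 60 mm in diameter, 60 mm tall; origin under its centre
- driver: bystander: screwdriver 160 mm long, lying; x along it
- collar: bystander: brass ring 40 mm in diameter, 14 mm tall; origin under its centre
- loupe: bystander: black eye loupe, 34 mm in diameter, 26 mm tall; origin under its centre
There are look-alikes about, which are no part of the job. What is shaped like the spindle but pink is not meant. What is shaped like the upright_b but turquoise is not meant.

How it is judged:
On the way, in this order (a step that is already met when the one before it is completed fails the run):
1. the fallen spindle is lifted clear of the turntable by the fingers, lid shut (height (world z) of spindle above 0.075 m and contact force between spindle and turntable below 0.05 N and contact force between the fingers and spindle above 0.5 N and value of joint lid below 0.1 rad), for 0.1 s.
2. it lies in the cradle, let go of, lid still shut (distance between spindle and cradle below 0.01 m and angle between the x axis of spindle and the x axis of cradle, either way round below 0.12 rad and contact force between the fingers and spindle below 0.1 N and linear speed of spindle below 0.03 m/s and value of joint lid below 0.1 rad), for 0.2 s.
At the end, for the whole second after the job is handed in: the lid is still, within 0.07 rad of the pointer, held by the fingers with over 1 N and by nothing else; the fallen spindle lies untouched in the cradle, within 10 mm of the cradle point and 0.12 rad of its axis; the other two stand on the turntable (angle between the x axis of lid_bar and the x axis of pointer_tip, either way round below 0.07 rad and velocity of joint lid between -0.05 and 0.05 rad/s and contact force between the fingers and lid above 1 N and contact force between each of lid, the fingers and spindle below 0.1 N and distance between spindle and cradle below 0.01 m and angle between the x axis of spindle and the x axis of cradle, either way round below 0.12 rad and angle between each of upright_a, upright_b's own z axis and vertical below 0.3 rad and horizontal distance between each of upright_a, upright_b and turntable below 0.12 m); the arm keeps its last pose, push and grip.
It fails at once if a standing spindle is tipped over (angle between any of upright_a, upright_b's own z axis and vertical above 0.5 rad).
It fails at once if the pointer is moved (tip by more than 8 mm) (distance of pointer_tip from where it was at the start of the episode above 0.008 m).
It fails at once if the spindle is dropped (falls freely faster than 0.6 m/s) (linear speed of spindle above 0.6 m/s and contact force between the fingers and spindle below 0.05 N).
It fails at once if another thing on the bench is moved by more than 30 mm (distance of any of oiler, jar, driver, collar, loupe from where it was at the start of the episode above 0.03 m).
It also fails if it takes over 58 s, if anything falls off the work surface, if the arm or the gripper's body presses on something with over 40 N, if the wrist force passes 120 N, or if a joint passes its speed limit or range.

## Robot

A 6-joint arm with a two-finger parallel gripper is mounted at the origin on the work surface. World frame = base frame: x ahead of the robot, y to its left, z up, the work surface at z = 0. Lengths are in m, angles in rad, forces in N, time in s.
With the tool pointing down it reaches from about 0.425 to 0.95 m from the base axis. Payload 3.5 kg.
Tool frame: the origin (TCP) lies at the very end of the fingers, on their centre line; the grasp point (between the pads) lies 19 mm behind it; z points along the fingers, x is the direction in which the jaws open and shut, and the axes are right-handed (so a half turn about z gives the same grasp; the last joint's range is limited). The gripper opens to 85 mm and grips with 20 to 120 N. Pads are 22 mm wide; open, the fingers measure 114 mm over their backs; the gripper's body (76 mm by 85 mm) begins 54 mm behind the grasp point. The pads swing forward as they close: fully open they stand 13 mm farther back than shut.
Start: joints at [-1.275, 0.286, 1.577, -0, 1.279, -0.15], TCP at [0.291, -0.609, 0.231] pointing down, gripper open.
Joint ranges: [-2.77, 2.77], [-0.9, 2.22], [0.21, 2.48], [-1.53, 4.67], [0.24, 2.81], [-2.84, 2.84]. Speed limits (rad/s): [2.79, 2.79, 3.14, 3.14, 3.14, 3.14].

## Interface

Orientations are given as a unit quaternion [x, y, z, w].
In Python, from bench import ctrl, capture, camera_params, cut_out, landmark_of gives the robot as it stands.
- The arm moves only by the tool drive_tool, never from a script. Its argument "rows" is text: rows parted by semicolons, each of 5 numbers parted by spaces: the closure, from 0 (fully open) to 1 (shut), then the shift along the world's x, y, z in m, then the turn about the world's z in degrees. A call has 1 to 12 rows; each row is the pose to reach, as a shift and turn from the pose measured when the call began; what a row does not reach only later rows make up. A row lasts 1/12 s, in which the tool goes at most 41.7 mm and 7.16 degrees, less where a joint would pass 70% of its speed; a pose out of reach is approached as far as the arm can. A call with a gripper value outside its range is refused whole. The fingers move at their own pace and stop on an object; "squeeze" is the grip in N (left out, the last holds). Time passes only in rows, so rows that repeat a pose let the fingers close. It gives the time, the measured TCP pose, the force and the opening at its end, in the units of the state.
- ctrl.get_state(): the state, without advancing time (a new reading comes with each control period).
- capture(name): name is "scene" or "top" or "wrist"; returns (picture, depth): 420x560x3 uint8, red, green, blue; 420x560 float32, m along the optical axis (not along the pixel's ray), 0 where there is no reading.
- camera_params(name): a dict with "fx", "fy", "cx", "cy" (pixels), "k1" (the pictures are not rectified: a ray, as slopes to the right and down, at radius r is drawn at 1 + k1 r^2 times it, then the intrinsics apply), "extrinsics" (4x4, takes a point from camera to world coordinates); the wrist camera has in their place "tool_from_camera" (4x4, takes a point from camera to tool coordinates, whose origin is the TCP and whose axes are the tool frame's). Camera axes: x right, y up, looking along -z (the intrinsics and any distortion apply to the point x, -y, -z); pixel columns grow to the right and rows downward; lengths in m; the calibration is good to about 2 mm. A picture is of the moment at which its call begins: read the wrist's pose just before it. camera_params takes no time and is no camera call.
- ctrl.sign_off(): hands the job in, once; it reports no verdict.
Trained networks look in the newest picture that a camera, given by its name, has taken for a name from the list of things; names that differ only in an ending like _2 or _b are one class to them, and where a whole thing is asked for, a point or a joint stands for the part that bears it (a point fixed in the world has none). Each returns a list of dicts, best first, with "confidence" (0 to 1); they miss things now and then, are a little off and sometimes report something else, mostly with a low value. They report only what shows in the picture. A call takes as long as a camera call. They do not tell look-alikes from the thing itself.
- cut_out(camera, label): "region" (420x560 bool, what is visible of it) and "rect" ([left, top, right, bottom] as shares, 0 to 1, of the picture: columns of its width, rows of its height, round what is visible of it).
- landmark_of(camera, label): "location" ([column, row] as shares, 0 to 1, of the picture: columns of its width, rows of its height: a listed point, or the origin of a listed thing).
The state is a dict: "time": time; "joint_pos": joint angles; "qd": joint speeds; "effort": joint torques, N m; "ee_pos": TCP position; "tcp_rot": TCP orientation; "ft_force": force on the tool from outside, world axes, zero at the start; "ft_torque": the same for the moment, N m; "width": opening from 0.0 (shut) to 1.0 (fully open).
Only numpy, scipy, OpenCV 4.12 (cv2) and the standard library are available. Lean on these libraries where they do the work, as an engineer would, in place of code of your own. Each camera call takes 0.05 s, during which the arm holds its last target.

## Working session

There is one attempt and no reset: what is moved stays moved. The work goes in short steps, Python scripts to look and compute and a tool call to move; the robot and the scene stay as the last step left them, time stands still between calls to the robot, and variables do not carry over. Pictures are saved under pics/ and viewed, and the job is handed in when it is done.

Besides the shell and the picture viewer there is one more tool, called after "Emit:" as name(argument=value, ...) on one line, values as JSON. drive_tool: Moves the arm, as the interface text tells. Its arguments: {"type":"object","properties":{"rows":{"type":"string"},"squeeze":{"type":"number"}},"required":["rows"]}

```bash
ls; mkdir -p pics; cat > h.py <<'E'
import numpy as np, cv2
from bench import ctrl, capture, camera_params, cut_out, landmark_of
from scipy.spatial.transform import Rotation as R
def ext(name,st=None):
    p=camera_params(name)
    if name!='wrist': return p,np.array(p['extrinsics'])
    st=st or ctrl.get_state()
    T=np.eye(4);T[:3,:3]=R.from_quat(st['tcp_rot']).as_matrix();T[:3,3]=st['ee_pos']
    return p,T@np.array(p['tool_from_camera'])
def slopes(p,u,v):
    xd=(np.asarray(u,float)-p['cx'])/p['fx'];yd=(np.asarray(v,float)-p['cy'])/p['fy']
    x,y=xd.copy(),yd.copy()
    for _ in range(20):
        f=1+p['k1']*(x*x+y*y);x=xd/f;y=yd/f
    return x,y
def pts(p,T,depth):
    v,u=np.mgrid[0:depth.shape[0],0:depth.shape[1]]
    x,y=slopes(p,u,v)
    P=np.stack([x*depth,-y*depth,-depth],-1)
    return P@T[:3,:3].T+T[:3,3]
def onplane(p,T,u,v,z):
    x,y=slopes(p,u,v);d=T[:3,:3]@np.array([x,-y,-1.]);o=T[:3,3]
    return o+d*(z-o[2])/d[2]
def proj(p,T,X):
    c=np.linalg.inv(T)@np.append(X,1);x=c[0]/-c[2];y=-c[1]/-c[2]
    f=1+p['k1']*(x*x+y*y);return p['cx']+p['fx']*x*f,p['cy']+p['fy']*y*f
def save(n,im,s=1):
    im=cv2.resize(im,None,fx=s,fy=s,interpolation=cv2.INTER_CUBIC) if s!=1 else im
    cv2.imwrite('pics/'+n,im[...,::-1])
E
python3 - <<'E'
from h import *
s=ctrl.get_state();print(s)
for n in ('scene','top','wrist'):
    p,T=ext(n,s)
    im,d=capture(n);save(n+'1.png',im,1.4);np.savez('pics/'+n+'1.npz',im=im,d=d,T=T)
    print(n,T[:3,3].round(3),p['fx'])
    for l in (['spindle','upright_a','turntable','lamp','cradle','lid_bar','lid_hinge','pointer_tip'] if n!='wrist' else []):
        for r in landmark_of(n,l)[:4]:
            print(l,np.round(np.array(r['location'])*[560,420],1),round(r['confidence'],2))
E
```

```text
pics
{'time': 0.0, 'joint_pos': array([-1.27501635e+00,  2.87176027e-01,  1.57822643e+00, -1.06662385e-05,
        1.27857655e+00, -1.49988892e-01]), 'qd': array([ 0.00137056, -0.00086896, -0.0003777 ,  0.00143299, -0.000507  ,
       -0.00102375]), 'effort': array([-6.82493301e-04, -4.05988562e+01, -2.92622244e+01, -1.30491690e-04,
        5.95103993e-03,  7.56261443e-06]), 'ee_pos': array([ 0.2908602 , -0.60837274,  0.2299135 ]), 'tcp_rot': array([ 8.45917399e-01, -5.33312602e-01, -9.06248915e-04, -7.76152594e-04]), 'ft_force': array([ 0.73274305,  0.27140634, -0.74855018]), 'ft_torque': array([-0.01196908,  0.03871679,  0.00022991]), 'width': 1.0039509782741172}
scene [ 1.168 -0.341  0.946] 507.20013110847896
spindle [321.6 194.3] 0.84
spindle [253.4 228.1] 0.74
upright_a [327.8 162.1] 0.85
upright_a [353.7 178.1] 0.7
upright_a [278.1 141. ] 0.58
turntable [328.  196.5] 0.56
lamp [155.8 292.6] 0.95
lamp [321.5 345.5] 0.45
cradle [149.4 257.9] 0.68
lid_bar [146.2 278.7] 0.67
lid_bar [333.4 195.6] 0.44
lid_hinge [161.3 341.3] 0.58
pointer_tip [198.5 250.1] 0.63
top [0.326 0.042 1.154] 521.4872916421975
spindle [302.4 250.7] 0.64
spindle [217.9 240.6] 0.59
upright_a [186.2 268.8] 0.92
upright_a [177.9 229.3] 0.81
upright_a [199.5 348.3] 0.53
turntable [196.6 250.8] 0.87
lamp [418.2 243.3] 0.55
cradle [414.5 266.5] 0.69
lid_bar [443.1 207.5] 0.9
lid_hinge [441.9 156.2] 0.67
pointer_tip [393.6 191.8] 0.75
pointer_tip [306.3 304.6] 0.39
wrist [ 0.349 -0.58   0.373] 305.94574211690536
```

View pics/scene1.png

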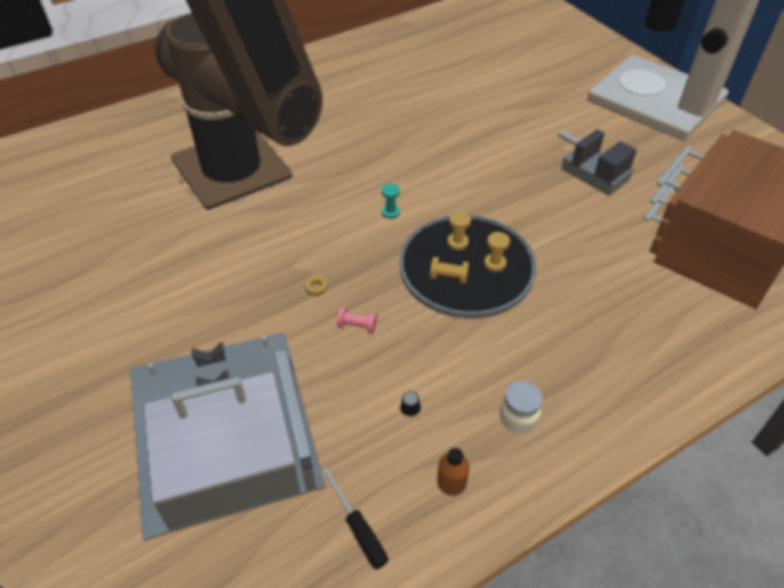

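View pics/top1.png

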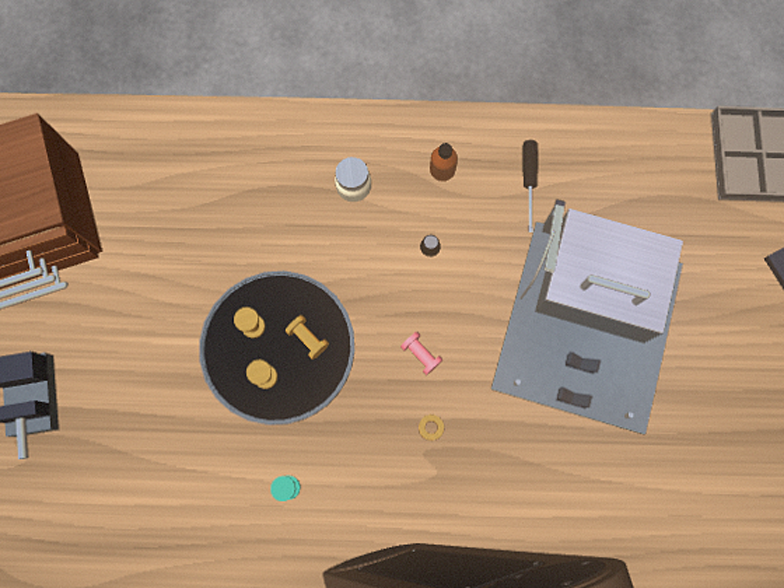

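```bash
python3 - <<'E'
import numpy as np,cv2
a=np.load('pics/top1.npz');im=a['im']
c=im[190:310,130:330];cv2.imwrite('pics/crop1.png',cv2.resize(c,None,fx=4,fy=4,interpolation=2)[...,::-1])
E
```

```text
(no output)
```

View pics/crop1.png

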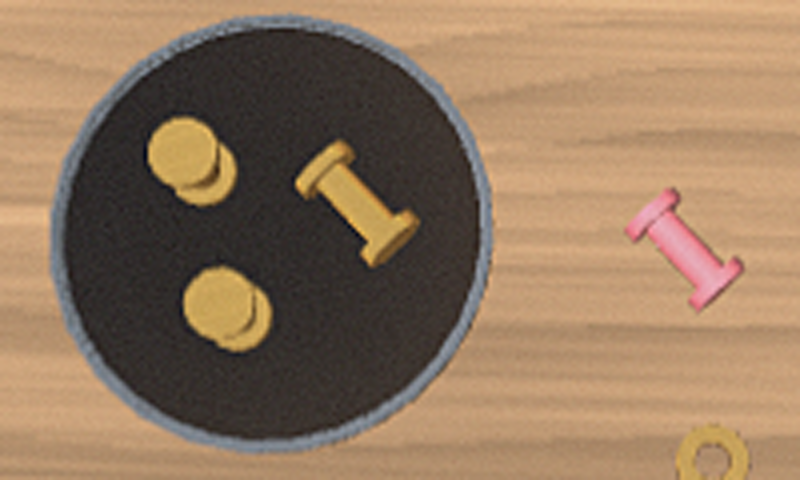

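The top view shows two candidates for the spindle. The brass one lying on the platter is at about (219,240) px. The pink one on the bench at (302,251) is a look-alike. The brass one fits the description, and the crop confirms it. The turquoise upright at (204,348) is off the table, so it is not meant either. Next I measure.

```bash
cat > m1.py <<'E'
from h import *
import sys
# lamp + turntable measure from top & scene depth
for n in ('top','scene'):
    s=ctrl.get_state();p,T=ext(n,s);im,d=capture(n);P=pts(p,T,d);ok=d>0
    print('==',n,s['time'])
    for l in ('spindle','upright_a'):
        for r in cut_out(n,l)[:5]:
            m=r['region']&ok
            if m.sum()<20: continue
            Q=P[m];col=im[m].mean(0).astype(int)
            top=np.percentile(Q[:,2],95)
            q=Q[Q[:,2]>0.042] if Q[:,2].mean()>0.036 else Q
            c=q.mean(0);w,V=np.linalg.eigh(np.cov(q[:,:2].T))
            a=np.degrees(np.arctan2(V[1,1],V[0,1]))
            rc=cv2.minAreaRect(q[:,:2].astype(np.float32))
            print(l,round(r['confidence'],2),m.sum(),col,'c',c.round(4),'top',top.round(4),'axis',a.round(1),'rect',np.round(rc[0],4),np.round(rc[1],3),round(rc[2],1))
    for l in ('turntable',):
        for r in landmark_of(n,l)[:1]:
            u,v=np.array(r['location'])*[560,420];print(l,onplane(p,T,u,v,0.0).round(4))
    # plate points
    if True:
        for l in ('lid','pointer','lamp'):
            for r in cut_out(n,l)[:1]:
                m=r['region']&ok;print(l,m.sum(),round(r['confidence'],2),P[m].min(0).round(3),P[m].max(0).round(3))
                np.save(f'pics/{n}_{l}.npy',P[m])
        for l,z in (('cradle',.04),('lid_bar',.144),('lid_hinge',.0905)):
            for r in landmark_of(n,l)[:1]:
                u,v=np.array(r['location'])*[560,420];print(l,onplane(p,T,u,v,z).round(4))
    np.savez(f'pics/{n}_P.npz',P=P,im=im,d=d)
E
python3 m1.py
```

```text
== top 0.95
spindle 0.76 324 [220 142 149] c [0.5033 0.0089 0.0265] top 0.0368 axis -138.2 rect [0.5044 0.0096] [0.066 0.035] 42.7
spindle 0.68 340 [182 144  76] c [0.5155 0.1827 0.0625] top 0.0714 axis 45.5 rect [0.5167 0.1832] [0.06  0.033] 45.3
spindle 0.23 359 [164 165 160] c [ 0.6646 -0.1821  0.1363] top 0.1718 axis 164.5 rect [ 0.6668 -0.1838] [0.024 0.138] 71.5
upright_a 0.9 366 [182 147  81] c [0.5322 0.269  0.0829] top 0.0973 axis 104.6 rect [0.534  0.2705] [0.034 0.036] 3.8
upright_a 0.7 465 [100  87  77] c [ 0.8109 -0.1687  0.0205] top 0.0272 axis -179.8 rect [ 0.7895 -0.1721] [0.157 0.028] 1.7
upright_a 0.6 321 [ 92 189 164] c [0.2921 0.2063 0.0601] top 0.0629 axis 125.5 rect [0.2919 0.206 ] [0.034 0.035] 46.7
upright_a 0.55 339 [191 155  85] c [0.4551 0.2449 0.0857] top 0.0976 axis -174.3 rect [0.456  0.2463] [0.036 0.035] 60.5
turntable [0.5067 0.2338 0.    ]
lid 5800 0.94 [ 0.533 -0.424 -0.002] [ 0.732 -0.172  0.17 ]
pointer 343 0.87 [ 0.599 -0.209  0.062] [ 0.734 -0.159  0.202]
lamp 15717 0.57 [ 0.388 -0.425 -0.007] [ 0.765 -0.104  0.202]
cradle [ 0.476 -0.234  0.04 ]
[... 426 characters left out ...]
[0.209 0.161] 73.0
upright_a 0.8 299 [147 120  66] c [0.4606 0.2429 0.0754] top 0.0965 axis 125.3 rect [0.458  0.2447] [0.036 0.036] 85.7
upright_a 0.66 269 [ 62 130 115] c [0.2962 0.2039 0.0355] top 0.062 axis 109.9 rect [0.2831 0.2101] [0.036 0.064] 65.4
upright_a 0.53 332 [145 118  65] c [0.5381 0.267  0.0763] top 0.0967 axis 165.5 rect [0.5363 0.2686] [0.034 0.037] 42.5
turntable [ 0.5009  0.2316 -0.    ]
lid 7088 0.92 [ 0.463 -0.391  0.005] [ 0.721 -0.158  0.152]
pointer 638 0.97 [ 0.514 -0.206  0.005] [ 0.737 -0.128  0.174]
lamp 14907 0.73 [ 0.379 -0.419 -0.003] [ 0.737 -0.103  0.202]
cradle [ 0.4684 -0.2366  0.04  ]
lid_bar [ 0.5883 -0.2764  0.144 ]
lid_hinge [ 0.6899 -0.2978  0.0905]
```

```bash
cat > m2.py <<'E'
from h import *
for n in ('top','scene'):
    P=np.load(f'pics/{n}_P.npz')['P'];im=np.load(f'pics/{n}_P.npz')['im']
    reg=(P[...,0]>.36)&(P[...,0]<.8)&(P[...,1]<-.08)&(P[...,1]>-.45)
    # lid top near z=.0985
    L=np.load(f'pics/{n}_lid.npy');zz=L[:,2]
    q=L[(zz>.09)&(zz<.106)];rc=cv2.minAreaRect(q[:,:2].astype(np.float32));print(n,'lid',len(q),np.median(q[:,2]).round(4),np.round(rc[0],4),np.round(rc[1],3),rc[2])
    h=P[reg&(P[...,2]>.12)];
    Z=P[...,2]
    # plate: greyish colour, low z
    g=im.astype(int);grey=(np.abs(g[...,0]-g[...,2])<40)&(g[...,2]>=g[...,0]-5)
    m=reg&(Z<.016)&(Z>0.0)&grey
    m=cv2.morphologyEx(m.astype(np.uint8),cv2.MORPH_OPEN,np.ones((3,3),np.uint8))>0
    q=P[m];rc=cv2.minAreaRect(q[:,:2].astype(np.float32));print('plate',m.sum(),np.median(q[:,2]).round(4),np.round(rc[0],4),np.round(rc[1],3),rc[2],np.round(cv2.boxPoints(rc),3).tolist())
    # bar
    b=P[reg&(Z>.138)&(Z<.16)];
    a=np.radians(-16);ux=np.array([np.cos(a),np.sin(a)]);uy=np.array([-ux[1],ux[0]])
    print('bar cand',len(b))
    pt=np.load(f'pics/{n}_pointer.npy');print('ptr',len(pt))
E
python3 m2.py
```

```text
top lid 5443 0.0985 [ 0.6248 -0.2802] [0.181 0.152] 74.5584487915039
plate 7399 0.0081 [ 0.5573 -0.2618] [0.25  0.287] 74.89727020263672 [[0.38600000739097595, -0.3449999988079071], [0.6629999876022339, -0.41999998688697815], [0.7279999852180481, -0.17900000512599945], [0.45100000500679016, -0.10400000214576721]]
bar cand 373
ptr 343
scene lid 6564 0.0984 [ 0.6266 -0.2806] [0.181 0.152] 75.09359741210938
plate 3817 0.0081 [ 0.5587 -0.262 ] [0.248 0.289] 74.54315948486328 [[0.38600000739097595, -0.34299999475479126], [0.6650000214576721, -0.41999998688697815], [0.7310000061988831, -0.1809999942779541], [0.4519999921321869, -0.10400000214576721]]
bar cand 524
ptr 638
```

```bash
python3 - <<'E'
import numpy as np,cv2
a=np.load('pics/top1.npz');im=a['im']
c=im[135:320,340:500];cv2.imwrite('pics/crop2.png',cv2.resize(c,None,fx=3.2,fy=3.2,interpolation=2)[...,::-1])
a=np.load('pics/scene1.npz');im=a['im']
c=im[230:390,80:240];cv2.imwrite('pics/crop3.png',cv2.resize(c,None,fx=3.5,fy=3.5,interpolation=2)[...,::-1])
E
```

```text
(no output)
```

View pics/crop2.png

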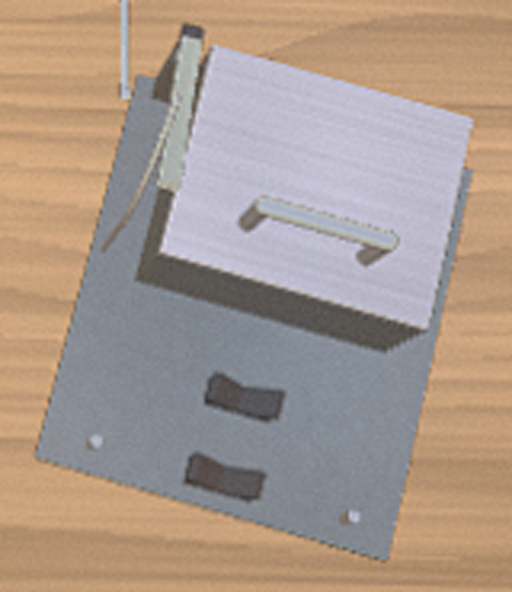

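View pics/crop3.png

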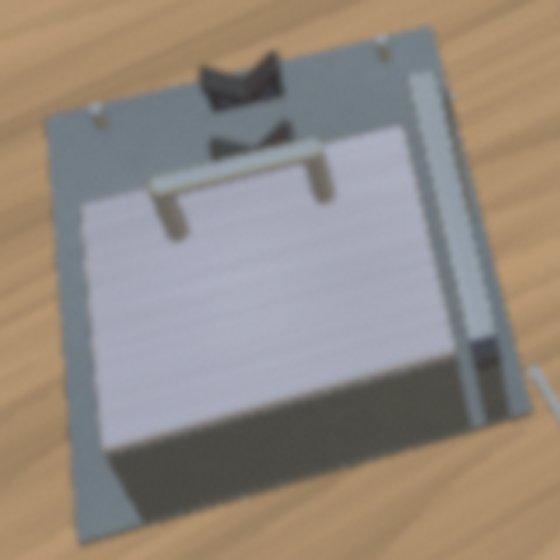

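```bash
python3 - <<'E'
from h import *
a=np.radians(-15.2);Rz=np.array([[np.cos(a),-np.sin(a)],[np.sin(a),np.cos(a)]]);o=np.array([.534,-.2555])
for n in ('top','scene'):
    q=np.load(f'pics/{n}_pointer.npy').copy();q[:,:2]=(q[:,:2]-o)@Rz
    m=(abs(q[:,1]-.105)<.009)&(q[:,2]>.08);q=q[m]
    dx=.170-q[:,0];dz=q[:,2]-.0905
    # strip top plane: robust line
    best=None
    l=cv2.fitLine(np.stack([dx,dz],1).astype(np.float32),cv2.DIST_HUBER,0,.001,.001).ravel()
    print(n,m.sum(),'angle',np.arctan2(l[1],l[0]),'pt',l[2:], 'range',dx.min(),dx.max(),dz.max(), 'med ang',np.median(np.arctan2(dz,dx)[dx>.04]))
    r=landmark_of(n,'pointer_tip') if 0 else None
    # bar in lamp frame
    P=np.load(f'pics/{n}_P.npz')['P'].reshape(-1,3).copy();P[:,:2]=(P[:,:2]-o)@Rz
    b=P[(abs(P[:,1])<.036)&(P[:,2]>.140)&(P[:,2]<.16)&(P[:,0]>0)&(P[:,0]<.15)];print('bar',len(b),np.median(b,0),b.min(0),b.max(0))
    c=P[(abs(P[:,1])<.03)&(P[:,2]>.026)&(P[:,2]<.045)&(P[:,0]>-.12)&(P[:,0]<-.02)];print('saddle',len(c),c.mean(0),c.min(0),c.max(0))
E
```

```text
top 339 angle 0.5188172 pt [0.06263816 0.0453156 ] range -0.008681139681869149 0.1299856409829072 0.08416819138638457 med ang 0.5952875456656863
bar 215 [ 0.05236414 -0.00028841  0.14816373] [ 0.04694429 -0.03572418  0.14118692] [0.06059325 0.03590065 0.15342427]
saddle 220 [-0.07064116 -0.00069793  0.03181389] [-0.10896024 -0.02443222  0.02601114] [-0.03254185  0.0254542   0.04086819]
scene 623 angle 0.52012914 pt [0.05620485 0.04151668] range -0.011257027397409108 0.1259277330846028 0.08390115095661912 med ang 0.6033079797863548
bar 261 [ 0.05736555 -0.0005686   0.14751694] [ 0.04845453 -0.03564328  0.14094488] [0.06231653 0.03584774 0.15190303]
saddle 194 [-7.47368601e-02  5.35149021e-05  3.17142598e-02] [-0.11050856 -0.02605518  0.02605827] [-0.03241568  0.02635508  0.03975095]
```

Lamp origin is (0.534, -0.2555) with yaw -15.2°, and the top and scene views agree. The pointer is at about 0.52 rad. The spindle is at (0.516, 0.183) with its axis at 45.4°. Moving over it now.

Emit:
drive_tool(rows="0 0.02 0.03 0 2; 0.1 0.04 0.065 0 4; 0.2 0.06 0.1 0 6; 0.3 0.08 0.135 0 8; 0.4 0.1 0.17 0 10; 0.4 0.12 0.205 0 12; 0.4 0.14 0.24 0 14; 0.4 0.16 0.275 0 16; 0.4 0.18 0.31 0 18; 0.4 0.2 0.345 0 20; 0.4 0.22 0.38 0 20; 0.4 0.225 0.41 0 20", squeeze=40)

```text
time: 2.95
ee_pos: [0.5179, -0.1967, 0.2317]
tcp_rot: [0.926, -0.378, 0.001, -0.0]
ft_force: [-0.3, -0.6, 0.2]
width: 0.601
```

Emit:
drive_tool(rows="0.4 0 0.035 0 0; 0.4 0 0.075 0 0; 0.4 0 0.115 0 0; 0.4 0 0.155 0 0; 0.4 0 0.195 0 0; 0.4 0 0.235 -0.01 0; 0.4 0 0.275 -0.02 0; 0.4 0 0.315 -0.04 0; 0.4 0 0.345 -0.055 0; 0.4 -0.001 0.365 -0.065 0; 0.4 -0.002 0.378 -0.07 0; 0.4 -0.002 0.38 -0.07 0")

```text
time: 3.95
ee_pos: [0.5147, 0.185, 0.1604]
tcp_rot: [0.926, -0.376, -0.0, 0.0]
ft_force: [-0.2, -0.2, -0.5]
width: 0.604
```

```bash
cat > m3.py <<'E'
from h import *
for n in ('wrist','top'):
    s=ctrl.get_state();p,T=ext(n,s);im,d=capture(n);P=pts(p,T,d);ok=d>0
    if n=='wrist': print(s['time'],s['ee_pos'].round(4),R.from_quat(s['tcp_rot']).as_matrix()[:,0].round(3),s['qd'].round(3),d[d>0].min())
    save(f"{n}_{s['time']:.2f}.png",im,1.2)
    for l in ('spindle','upright_a'):
        for r in cut_out(n,l)[:4]:
            m=r['region']&ok
            if m.sum()<20: continue
            Q=P[m];q=Q[Q[:,2]>0.042]
            if len(q)<20: continue
            rc=cv2.minAreaRect(q[:,:2].astype(np.float32));w,V=np.linalg.eigh(np.cov(q[:,:2].T))
            print(n,l,round(r['confidence'],2),m.sum(),im[m].mean(0).astype(int),'c',q.mean(0).round(4),'top',np.percentile(Q[:,2],95).round(4),'ax',np.degrees(np.arctan2(V[1,1],V[0,1])).round(1),'rect',np.round(rc[0],4),np.round(rc[1],3),round(rc[2],1))
E
python3 m3.py; ls pics
```

```text
3.95 [0.5147 0.185  0.1604] [ 0.717 -0.697 -0.   ] [-0.003 -0.007 -0.037 -0.024  0.014  0.015] 0.05000195
wrist spindle 0.82 2427 [208 180  85] c [0.5169 0.1843 0.063 ] top 0.071 ax 45.7 rect [0.5164 0.1837] [0.06  0.035] 45.4
wrist upright_a 0.97 2798 [216 193 101] c [0.5346 0.269  0.0903] top 0.0965 ax 122.4 rect [0.5339 0.27  ] [0.036 0.035] 26.0
wrist upright_a 0.72 2982 [206 181  95] c [0.4589 0.2462 0.0821] top 0.0962 ax 66.4 rect [0.4557 0.2464] [0.036 0.036] 79.9
top upright_a 0.19 647 [174 172 171] c [0.784  0.1256 0.0593] top 0.063 ax -173.4 rect [0.787  0.1252] [0.05  0.055] 83.3
crop1.png
crop2.png
crop3.png
scene1.npz
scene1.png
scene_P.npz
scene_lamp.npy
scene_lid.npy
scene_pointer.npy
top1.npz
top1.png
top_4.10.png
top_P.npz
top_lamp.npy
top_lid.npy
top_pointer.npy
wrist1.npz
wrist1.png
wrist_3.95.png
```

The wrist view agrees: spindle at (0.5165, 0.1837), axis 45.4°. Descending and closing.

Emit:
drive_tool(rows="0.4 0.002 -0.001 -0.02 0; 0.4 0.002 -0.001 -0.05 0; 0.4 0.002 -0.001 -0.08 0; 0.4 0.002 -0.001 -0.1 0; 0.4 0.002 -0.001 -0.112 0; 0.4 0.002 -0.001 -0.119 0; 0.4 0.002 -0.001 -0.121 0; 0.4 0.002 -0.001 -0.121 0")

```text
time: 4.92
ee_pos: [0.5196, 0.181, 0.0425]
tcp_rot: [0.926, -0.379, 0.002, -0.001]
ft_force: [-0.7, 0.0, -0.3]
width: 0.598
```

Emit:
drive_tool(rows="0.5 0 0 0 0; 0.6 0 0 0 0; 0.65 0 0 0 0; 0.7 0 0 0 0; 0.75 0 0 0 0; 0.8 0 0 0 0; 0.85 0 0 0 0; 0.9 0 0 0 0; 0.95 0 0 0 0", squeeze=40)

```text
time: 5.67
ee_pos: [0.52, 0.1811, 0.0432]
tcp_rot: [0.926, -0.379, 0.003, -0.001]
ft_force: [-1.7, 0.1, 4.4]
width: 0.213
```

The width of 0.213 (18 mm) suggests the pads are gripping slightly above the axis. I'll reopen a little and regrip 4 mm lower.

Emit:
drive_tool(rows="0.72 0 0 0 0; 0.68 -0.001 0.001 0 0; 0.65 -0.001 0.001 -0.002 0; 0.65 -0.002 0.002 -0.004 0; 0.65 -0.002 0.002 -0.005 0; 0.65 -0.002 0.002 -0.005 0; 0.65 -0.002 0.002 -0.005 0; 0.65 -0.002 0.002 -0.005 0")

```text
time: 6.33
ee_pos: [0.518, 0.1831, 0.0381]
tcp_rot: [0.926, -0.379, 0.003, -0.001]
ft_force: [-0.2, 0.1, 1.1]
width: 0.349
```

```bash
python3 m3.py
```

```text
6.3333 [0.518  0.1831 0.0381] [ 0.713 -0.701  0.004] [ 0.001 -0.001 -0.003 -0.001 -0.     0.001] 0.050001983
wrist spindle 0.82 8378 [217 186  88] c [0.5213 0.185  0.0621] top 0.0709 ax -135.9 rect [0.5186 0.1815] [0.061 0.035] 45.0
wrist upright_a 0.63 11591 [204 176  88] c [0.4622 0.2453 0.0782] top 0.096 ax -149.9 rect [0.4596 0.2463] [0.047 0.036] 5.6
wrist upright_a 0.57 18306 [224 198 106] c [0.5352 0.269  0.088 ] top 0.0964 ax 117.7 rect [0.5335 0.2707] [0.037 0.036] 83.9
```

Emit:
drive_tool(rows="0.7 0 0 0 0; 0.75 0 0 0 0; 0.8 0 0 0 0; 0.85 0 0 0 0; 0.9 0 0 0 0; 0.95 0 0 0 0", squeeze=40)

```text
time: 7.13
ee_pos: [0.5182, 0.1831, 0.0385]
tcp_rot: [0.926, -0.379, 0.003, -0.001]
ft_force: [-0.8, -0.3, 1.7]
width: 0.218
```

Emit:
drive_tool(rows="0.95 0 0 0.005 0; 0.95 0 0 0.012 0; 0.95 0 0 0.022 0; 0.95 0 0 0.035 0; 0.95 0 0 0.05 0; 0.95 0 0 0.065 0; 0.95 0 0 0.08 0; 0.95 0 0 0.095 0; 0.95 0 0 0.11 0; 0.95 0 0 0.115 0")

```text
time: 7.97
ee_pos: [0.5198, 0.1835, 0.1576]
tcp_rot: [0.926, -0.379, 0.005, -0.003]
ft_force: [0.5, -1.0, -1.1]
width: 0.217
```

```bash
python3 m3.py
```

```text
7.9667 [0.5198 0.1835 0.1576] [ 0.713 -0.701  0.008] [-0.001 -0.05  -0.022 -0.     0.084  0.001] 0.05000016
wrist spindle 0.85 7489 [206 177  82] c [0.5235 0.1889 0.1815] top 0.1901 ax 45.3 rect [0.52   0.1849] [0.056 0.035] 45.7
wrist spindle 0.61 3120 [204 179  93] c [0.4593 0.2475 0.0819] top 0.0962 ax 58.8 rect [0.4559 0.2478] [0.036 0.037] 89.4
wrist upright_a 0.85 3013 [206 181  94] c [0.4594 0.2476 0.0819] top 0.0962 ax 64.6 rect [0.4562 0.2478] [0.036 0.036] 70.5
wrist upright_a 0.74 2892 [214 191 100] c [0.5359 0.2681 0.09  ] top 0.0965 ax 114.1 rect [0.535  0.2693] [0.036 0.036] 32.9
top upright_a 0.66 5847 [191 189 205] c [ 0.6225 -0.2787  0.1009] top 0.1264 ax 76.9 rect [ 0.6265 -0.2767] [0.188 0.153] 74.5
```

Lifted, with the uprights still standing. The spindle axis sits about 14.5 mm above the TCP. Carrying it to the cradle now.

Emit:
drive_tool(rows="0.95 -0.003 -0.015 0 -2; 0.95 -0.006 -0.045 0 -6; 0.95 -0.01 -0.08 0 -11; 0.95 -0.015 -0.118 0 -17; 0.95 -0.02 -0.156 0 -23; 0.95 -0.025 -0.194 0 -29; 0.95 -0.03 -0.232 0 -35; 0.95 -0.035 -0.27 0 -41; 0.95 -0.04 -0.308 0 -47; 0.95 -0.045 -0.346 0 -53; 0.95 -0.049 -0.38 0 -58; 0.95 -0.052 -0.405 0 -61")

```text
time: 9.27
ee_pos: [0.4642, -0.2245, 0.1513]
tcp_rot: [-0.603, 0.798, -0.001, -0.001]
ft_force: [0.2, 0.5, -2.5]
width: 0.218
```

```bash
python3 - <<'E'
from h import *
s=ctrl.get_state();print(s['ee_pos'],s['qd'].round(3));r=R.from_quat(s['tcp_rot']).as_matrix();print(np.degrees(np.arctan2(r[1,0],r[0,0])))
p,T=ext('wrist',s);im,d=capture('wrist');save('wrist_b.png',im,1.2);P=pts(p,T,d)
for l in ('spindle',):
    for q in cut_out('wrist',l)[:2]:
        Q=P[q['region']&(d>0)];rc=cv2.minAreaRect(Q[:,:2].astype(np.float32));print(q['confidence'],len(Q),rc,np.percentile(Q[:,2],97))
q=landmark_of('wrist','cradle')
for c in q[:2]: print('cradle',onplane(p,T,*(np.array(c['location'])*[560,420]),.04),c['confidence'])
E
```

```text
[ 0.46417197 -0.22454806  0.15129625] [-0.502  0.207 -0.206  0.02   0.008  0.081]
-105.82183545542381
0.73 7633 ((0.4641730487346649, -0.22569110989570618), (0.08139362931251526, 0.05754927173256874), 73.45228576660156) 0.1840978409114365
0.58 2394 ((0.5089370608329773, 0.017835184931755066), (0.09487742930650711, 0.050166115164756775), 59.902496337890625) 0.036418341904172924
cradle [ 0.46661696 -0.23435168  0.04      ] 0.68
```

View pics/wrist_b.png

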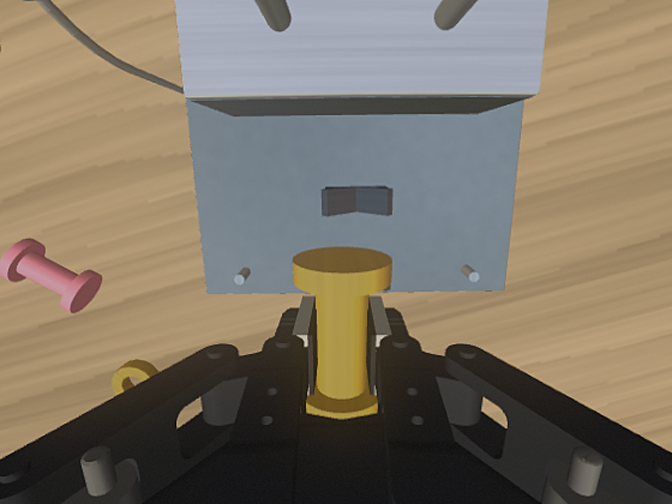

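Emit:
drive_tool(rows="0.95 0.001 -0.006 0 0; 0.95 0.002 -0.01 -0.01 0.6; 0.95 0.002 -0.0125 -0.025 0.6; 0.95 0.002 -0.0125 -0.04 0.6; 0.95 0.002 -0.0125 -0.055 0.6; 0.95 0.002 -0.0125 -0.065 0.6; 0.95 0.002 -0.0125 -0.07 0.6; 0.95 0.002 -0.0125 -0.07 0.6; 0.95 0.002 -0.0125 -0.07 0.6; 0.95 0.002 -0.0125 -0.07 0.6")

```text
time: 10.25
ee_pos: [0.4672, -0.2362, 0.0821]
tcp_rot: [-0.608, 0.794, -0.002, -0.0]
ft_force: [0.9, -0.2, -2.5]
width: 0.213
```

```bash
cat > m4.py <<'E'
from h import *
a=np.radians(-15.2);Rz=np.array([[np.cos(a),-np.sin(a)],[np.sin(a),np.cos(a)]]);o=np.array([.534,-.2555])
s=ctrl.get_state();r=R.from_quat(s['tcp_rot']).as_matrix();print(s['ee_pos'].round(4),s['qd'].round(3),np.degrees(np.arctan2(r[1,0],r[0,0])), 'tcp lamp',((s['ee_pos'][:2]-o)@Rz).round(4))
for n in ('wrist','top','scene'):
    s=ctrl.get_state();p,T=ext(n,s);im,d=capture(n);save(f"{n}_{s['time']:.2f}.png",im,1.2);P=pts(p,T,d);P[...,:2]=(P[...,:2]-o)@Rz
    g=im.astype(int)
    for q in cut_out(n,'spindle')[:3]:
        col=im[q['region']].mean(0).astype(int)
        m=q['region']&(d>0);Q=P[m]
        if len(Q)<20 or abs(np.median(Q[:,0])+.07)>.05 or abs(np.median(Q[:,1]))>.05: continue
        sh=Q[(abs(Q[:,0]+.07)<.02)]
        rc=cv2.minAreaRect(Q[:,:2].astype(np.float32))
        ys=[np.median(Q[abs(Q[:,0]-x)<.004][:,1]) for x in (-.085,-.055)]
        zs=[np.percentile(Q[abs(Q[:,0]-x)<.004][:,2],95) if (abs(Q[:,0]-x)<.004).sum()>5 else None for x in (-.098,-.085,-.07,-.055,-.042)]
        print(n,round(q['confidence'],2),col,len(Q),'x',np.percentile(Q[:,0],[1,99]).round(4),'y',np.percentile(Q[:,1],[1,99]).round(4),'rect',np.round(rc[0],4),np.round(rc[1],3),rc[2],'zs',zs,'ys',ys)
E
python3 m4.py
```

```text
[ 0.4672 -0.2362  0.0821] [-0.002 -0.007 -0.004  0.001 -0.001  0.001] -105.04545903364945 tcp lamp [-0.0695  0.0011]
wrist 0.81 [162 137  65] 7524 x [-0.0949 -0.0407] y [-0.0154  0.0166] rect [-0.0676 -0.0065] [0.058 0.046] 5.058206081390381 zs [np.float64(0.11484404131520422), np.float64(0.10748838253843039), np.float64(0.10740931251337206), np.float64(0.10745106599901703), np.float64(0.11491493573713425)] ys [np.float64(0.00048160103203065147), np.float64(0.0009669147566018991)]
scene 0.6 [148 119  65] 370 x [-0.0975 -0.0385] y [-0.0149  0.0188] rect [-0.0686  0.0036] [0.036 0.062] 86.36727142333984 zs [np.float64(0.11355419873990952), np.float64(0.10812146453476273), np.float64(0.10846079206415567), np.float64(0.109384391300961), np.float64(0.11426200830952464)] ys [np.float64(0.0004999732359608971), np.float64(0.0021053716184043017)]
```

Spindle is level, axis z 0.097, and about 1.5 mm off in lamp x. Lowering it.

Emit:
drive_tool(rows="0.95 -0.001 0 -0.008 0; 0.95 -0.002 -0.0005 -0.018 0; 0.95 -0.002 -0.0005 -0.028 0; 0.95 -0.002 -0.0005 -0.037 0; 0.95 -0.002 -0.0005 -0.044 0; 0.95 -0.002 -0.0005 -0.049 0; 0.95 -0.002 -0.0005 -0.053 0; 0.95 -0.002 -0.0005 -0.055 0; 0.95 -0.002 -0.0005 -0.056 0; 0.95 -0.002 -0.0005 -0.056 0; 0.95 -0.002 -0.0005 -0.056 0")

```text
time: 11.47
ee_pos: [0.4651, -0.2369, 0.0262]
tcp_rot: [-0.608, 0.794, -0.002, -0.0]
ft_force: [1.1, -0.3, -2.2]
width: 0.217
```

```bash
python3 m4.py
```

```text
[ 0.4651 -0.2369  0.0262] [-0.001 -0.005 -0.003 -0.     0.001 -0.   ] -105.07657483910873 tcp lamp [-0.0714 -0.0001]
wrist 0.76 [161 136  64] 7575 x [-0.0968 -0.0426] y [-0.0164  0.0155] rect [-0.0707 -0.0003] [0.038 0.057] 89.93616485595703 zs [np.float64(0.05883258338526774), np.float64(0.051423083011883405), np.float64(0.05134926965575443), np.float64(0.05144022991553515), np.float64(0.05874011043415944)] ys [np.float64(-0.0007246095654444868), np.float64(-0.000671917312885867)]
```

Emit:
drive_tool(rows="0.95 0 0.0005 -0.001 0; 0.95 0 0.0005 -0.0015 0; 0.95 0 0.0005 -0.0015 0; 0.78 0 0.0005 -0.0015 0; 0.74 0 0.0005 -0.0015 0; 0.7 0 0.0005 -0.0015 0; 0.65 0 0.0005 -0.0015 0; 0.6 0 0.0005 -0.0015 0; 0.55 0 0.0005 -0.0015 0; 0.55 0 0.0005 -0.0015 0; 0.55 0 0.0005 -0.0015 0")

```text
time: 12.68
ee_pos: [0.4649, -0.2362, 0.0245]
tcp_rot: [-0.608, 0.794, -0.002, -0.0]
ft_force: [0.3, -0.3, 0.0]
width: 0.448
```

```bash
python3 m4.py
```

```text
[ 0.4649 -0.2362  0.0245] [ 0.001  0.001 -0.002  0.     0.001  0.004] -105.07720013310416 tcp lamp [-0.0718  0.0005]
wrist 0.57 [157 132  62] 8791 x [-0.0992 -0.0426] y [-0.0178  0.0164] rect [-0.09   -0.0017] [0.048 0.097] 89.30638122558594 zs [np.float64(0.057239693927469665), np.float64(0.05016108196530742), np.float64(0.050198304258641135), np.float64(0.050383922244444365), np.float64(0.05755850668187669)] ys [np.float64(-0.00010133711961730018), np.float64(-0.00045161279407264396)]
scene 0.87 [149 120  67] 382 x [-0.0971 -0.0408] y [-0.0167  0.0174] rect [-0.069   0.0011] [0.036 0.058] 88.57068634033203 zs [np.float64(0.05688152661447189), np.float64(0.05161158066527198), np.float64(0.05132155189342689), None, np.float64(0.05727432757004619)] ys [np.float64(0.00017085102080042987), np.float64(-4.0363626717279404e-05)]
```

The spindle rests in the cradle (axis z 0.040, centre x about -0.070) and is released. Going straight up, then toward the bar.

Emit:
drive_tool(rows="0.5 0 0 0.01 0; 0.5 0 0 0.03 0; 0.5 0 0 0.055 0; 0.5 0 0 0.085 0; 0.5 0 0 0.115 0; 0.5 0 0 0.145 0; 0.5 0 0 0.175 0; 0.5 0 0 0.2 0; 0.5 0 0 0.21 6; 0.5 0 0 0.215 13; 0.5 0 0 0.215 20; 0.5 0 0 0.215 27")

```text
time: 13.98
ee_pos: [0.4651, -0.2364, 0.2413]
tcp_rot: [0.779, -0.627, 0.003, -0.0]
ft_force: [0.0, -0.2, -0.5]
width: 0.498
```

Emit:
drive_tool(rows="0.5 0.01 -0.002 0 6; 0.5 0.02 -0.005 0 13; 0.5 0.035 -0.009 0 20; 0.5 0.05 -0.013 0 27; 0.5 0.065 -0.017 0 34; 0.5 0.08 -0.021 0 41; 0.5 0.095 -0.025 0 48; 0.5 0.105 -0.029 0 55; 0.5 0.115 -0.031 0 60; 0.5 0.12 -0.033 -0.01 63; 0.5 0.122 -0.034 -0.02 63; 0.5 0.122 -0.034 -0.025 63")

```text
time: 14.98
ee_pos: [0.5867, -0.2701, 0.2149]
tcp_rot: [0.992, -0.129, 0.001, -0.002]
ft_force: [-0.5, 0.2, -0.1]
width: 0.502
```

```bash
python3 m4.py; cat > m5.py <<'E'
from h import *
a=np.radians(-15.2);Rz=np.array([[np.cos(a),-np.sin(a)],[np.sin(a),np.cos(a)]]);o=np.array([.534,-.2555])
s=ctrl.get_state();p,T=ext('wrist',s);im,d=capture('wrist');save(f"wr_{s['time']:.2f}.png",im,1.2);P=pts(p,T,d);P[...,:2]=(P[...,:2]-o)@Rz
b=P[(d>0.07)&(abs(P[...,1])<.05)&(P[...,2]>.142)&(P[...,2]<.156)&(P[...,0]>.03)&(P[...,0]<.08)]
print('bar',len(b),b.min(0).round(4),b.max(0).round(4),np.median(b,0).round(4))
for c in landmark_of('wrist','lid_bar')[:2]:
    w=onplane(p,T,*(np.array(c['location'])*[560,420]),.144);print('bar lm',w,(w[:2]-o)@Rz,c['confidence'])
E
python3 m5.py; ls -t pics|head -4
```

```text
[ 0.5867 -0.2701  0.2149] [-0.003  0.039  0.073 -0.    -0.089  0.002] -14.806493233722945 tcp lamp [ 0.0546 -0.0003]
wrist 0.67 [135 114  59] 1735 x [-0.103  -0.0428] y [-0.0166  0.0171] rect [-0.0881 -0.0043] [0.092 0.044] 0.4845481812953949 zs [np.float64(0.05776069469852338), np.float64(0.05013605166903862), np.float64(0.050164686988262104), np.float64(0.05153596404596229), np.float64(0.05719543838151229)] ys [np.float64(0.0010813311856708292), np.float64(0.0017389522630331313)]
scene 0.59 [151 122  69] 406 x [-0.1027  0.0776] y [-0.0165  0.0179] rect [-0.0344 -0.0002] [0.037 0.232] 87.1523208618164 zs [np.float64(0.058216222796405516), np.float64(0.05087117857218404), np.float64(0.052152253887793265), None, np.float64(0.05722842901398979)] ys [np.float64(0.0014730223635624855), np.float64(0.0027424733062606332)]
bar 1893 [ 0.0479 -0.0451  0.142 ] [0.0594 0.046  0.1514] [0.0535 0.0044 0.1487]
wr_15.28.png
scene_15.18.png
top_15.08.png
wrist_14.98.png
```

Aligned with the bar (lamp x 0.054). Lowering and gripping.

Emit:
drive_tool(rows="0.5 0 0 -0.01 0; 0.5 0 0 -0.03 0; 0.5 0 0 -0.05 0; 0.5 0 0 -0.065 0; 0.5 0 0 -0.077 0; 0.5 0 0 -0.085 0; 0.5 0 0 -0.089 0; 0.5 0 0 -0.09 0; 0.5 0 0 -0.09 0")

```text
time: 16.13
ee_pos: [0.5875, -0.2707, 0.1276]
tcp_rot: [0.992, -0.128, 0.003, -0.001]
ft_force: [0.3, -1.1, 1.3]
width: 0.499
```

Emit:
drive_tool(rows="0.6 0 0 0 0; 0.65 0 0 0 0; 0.7 0 0 0 0; 0.75 0 0 0 0; 0.8 0 0 0 0; 0.85 0 0 0 0; 0.9 0 0 0 0; 0.95 0 0 0 0; 1 0 0 0 0; 1 0 0 0 0", squeeze=50)

```text
time: 16.97
ee_pos: [0.5868, -0.2705, 0.1278]
tcp_rot: [0.992, -0.128, 0.002, -0.001]
ft_force: [-5.6, 1.5, 3.8]
width: 0.121
```

Emit:
drive_tool(rows="1 0.0027 -0.0007 0.0056 0; 1 0.0057 -0.0015 0.0112 0; 1 0.009 -0.0024 0.0166 0; 1 0.0124 -0.0034 0.0218 0; 1 0.016 -0.0044 0.027 0; 1 0.02 -0.0054 0.0316 0; 1 0.0242 -0.0066 0.0362 0; 1 0.0287 -0.0078 0.0406 0; 1 0.0287 -0.0078 0.0406 0; 1 0.0287 -0.0078 0.0406 0")

```text
time: 17.8
ee_pos: [0.6125, -0.2774, 0.1677]
tcp_rot: [0.992, -0.128, -0.003, -0.003]
ft_force: [-12.6, 1.9, -1.1]
width: 0.117
```

```bash
cat > m6.py <<'E'
from h import *
a=np.radians(-15.2);Rz=np.array([[np.cos(a),-np.sin(a)],[np.sin(a),np.cos(a)]]);o=np.array([.534,-.2555])
s=ctrl.get_state();print(s['time'],s['ee_pos'].round(4),s['ft_force'].round(1),s['qd'].round(3))
e=s['ee_pos'];l=(e[:2]-o)@Rz;dx=.170-l[0];
for off in (.0157,.0165):
    print('kin angle',np.arctan2(e[2]+off-.0905,dx)-np.arctan2(53,115))
def lineang(q):
    L=cv2.fitLine(np.stack([.17-q[:,0],q[:,2]-.0905],1).astype(np.float32),cv2.DIST_HUBER,0,.001,.001).ravel();L*=np.sign(L[0]);return round(float(np.arctan2(L[1],L[0])),4),L[2:].round(3)
for n in ('top','scene','wrist'):
    s=ctrl.get_state();p,T=ext(n,s);im,d=capture(n);save(f"z{n}_{s['time']:.2f}.png",im,1.2);P=pts(p,T,d);P[...,:2]=(P[...,:2]-o)@Rz
    for l in ('lid','pointer'):
        c=cut_out(n,l)
        if not c: continue
        q=P[c[0]['region']&(d>0)]
        if l=='pointer': q=q[(abs(q[:,1]-.105)<.009)&(q[:,2]>.1)&(q[:,0]<.165)]
        else:
            q=q[(abs(q[:,1])<.085)&(q[:,0]<.165)]
            best=None  # ransac on plane through hinge strip: top surface offset 8mm
            ang=np.linspace(0,.9,901);dx=.17-q[:,0];dz=q[:,2]-.0905
            cnt=[(abs(dz*np.cos(t)-dx*np.sin(t)-.008)<.002).sum() for t in ang];t=ang[int(np.argmax(cnt))];print(n,'lid scan',t,max(cnt))
            q=q[abs(dz*np.cos(t)-dx*np.sin(t)-.008)<.004]
        if len(q)>20: print(n,l,round(c[0]['confidence'],2),len(q),*lineang(q))
    for c in cut_out(n,'spindle')[:3]:
        Q=P[c['region']&(d>0)]
        if len(Q)<20 or abs(np.median(Q[:,0])+.07)>.03 or abs(np.median(Q[:,1]))>.03: continue
        print(n,'spindle x',np.percentile(Q[:,0],[2,98]).round(3),'y',np.percentile(Q[:,1],[2,98]).round(3),np.percentile(Q[:,2],97))
E
python3 m6.py
```

```text
17.8 [ 0.6125 -0.2774  0.1677] [-12.6   1.9  -1.1] [-0.002 -0.002  0.006 -0.001 -0.006 -0.001]
kin angle 0.3780762405591002
kin angle 0.38235599490577327
top lid scan 0.366 1271
top lid 0.67 1563 0.3649 [0.072 0.036]
top pointer 0.93 304 0.5183 [0.072 0.05 ]
scene lid scan 0.362 4950
scene lid 0.96 6443 0.3661 [0.064 0.033]
scene pointer 0.66 571 0.5231 [0.065 0.046]
scene spindle x [-0.096 -0.044] y [-0.     0.016] 0.0580134901020343
wrist lid scan 0.362 36041
wrist lid 0.6 36191 0.3643 [0.077 0.038]
wrist pointer 0.84 7597 0.5217 [0.075 0.052]
wrist spindle x [-0.101 -0.042] y [-0.015  0.016] 0.05760707312302683
```

Lid is at 0.365 and the pointer at 0.521, and all three cameras agree. Raising the lid by 0.156 rad.

Emit:
drive_tool(rows="1 0.002 -0.0005 0.002 0; 1 0.004 -0.001 0.004 0; 1 0.0065 -0.0017 0.006 0; 1 0.009 -0.0024 0.008 0; 1 0.0115 -0.003 0.01 0; 1 0.0137 -0.0036 0.0116 0; 1 0.0155 -0.004 0.0128 0; 1 0.0155 -0.004 0.0128 0; 1 0.0155 -0.004 0.0128 0; 1 0.0155 -0.004 0.0128 0")

```text
time: 19.23
ee_pos: [0.6247, -0.2807, 0.1792]
tcp_rot: [0.992, -0.128, -0.009, -0.004]
ft_force: [-10.8, 0.5, -1.5]
width: 0.117
```

```bash
python3 m6.py
```

```text
19.2333 [ 0.6247 -0.2807  0.1792] [-10.8   0.5  -1.5] [-0.001 -0.001  0.    -0.    -0.    -0.001]
kin angle 0.5106983969524377
kin angle 0.5143222828290466
top lid scan 0.5 1162
top lid 0.9 1337 0.4982 [0.068 0.046]
top pointer 0.82 284 0.5248 [0.067 0.048]
scene lid scan 0.497 5088
scene lid 0.63 6638 0.5006 [0.061 0.042]
scene pointer 0.95 549 0.5235 [0.076 0.052]
wrist lid scan 0.495 33621
wrist lid 0.56 33845 0.498 [0.059 0.041]
wrist pointer 0.88 6776 0.5214 [0.081 0.056]
wrist spindle x [-0.101 -0.042] y [-0.015  0.017] 0.05760364304964008
```

Emit:
drive_tool(rows="1 0.001 -0.0003 0.0008 0; 1 0.002 -0.0005 0.0016 0; 1 0.0027 -0.0007 0.0022 0; 1 0.0027 -0.0007 0.0022 0; 1 0.0027 -0.0007 0.0022 0; 1 0.0027 -0.0007 0.0022 0; 1 0.0027 -0.0007 0.0022 0; 1 0.0027 -0.0007 0.0022 0; 1 0.0027 -0.0007 0.0022 0; 1 0.0027 -0.0007 0.0022 0")

```text
time: 20.67
ee_pos: [0.6245, -0.2807, 0.1793]
tcp_rot: [0.992, -0.128, -0.014, -0.005]
ft_force: [-8.9, 0.8, -5.2]
width: 0.115
```

```bash
python3 m6.py; python3 m3.py; ls -t pics|head -5
```

```text
20.6667 [ 0.6245 -0.2807  0.1793] [-8.9  0.8 -5.2] [ 0.     0.001  0.    -0.001 -0.    -0.   ]
kin angle 0.5098320915000571
kin angle 0.5134569576537087
top lid scan 0.5 1141
top lid 0.88 1335 0.4962 [0.067 0.045]
top pointer 0.81 306 0.5165 [0.07  0.049]
scene lid scan 0.498 5081
scene lid 0.58 6636 0.5004 [0.061 0.042]
scene pointer 0.83 556 0.5224 [0.066 0.047]
wrist lid scan 0.496 33724
wrist lid 0.74 33914 0.4979 [0.075 0.05 ]
wrist pointer 0.83 6754 0.5188 [0.064 0.046]
wrist spindle x [-0.102 -0.042] y [-0.015  0.017] 0.05785043023792446
21.2667 [ 0.6245 -0.2807  0.1793] [ 0.967 -0.254 -0.028] [-0.    -0.001 -0.001 -0.001  0.002 -0.   ] 0.050001778
wrist spindle 0.65 2241 [129 108  55] c [ 0.4644 -0.2352  0.0502] top 0.0572 ax 164.5 rect [ 0.4638 -0.2363] [0.034 0.062] 74.6
wrist spindle 0.47 42481 [147 152 157] c [ 0.6358 -0.2485  0.1457] top 0.1977 ax 128.5 rect [ 0.6363 -0.2768] [0.184 0.134] 74.7
top spindle 0.56 352 [205 166  91] c [0.5361 0.2663 0.084 ] top 0.0979 ax -175.7 rect [0.5378 0.268 ] [0.035 0.036] 23.6
top upright_a 0.8 311 [209 170  93] c [0.4557 0.2495 0.0864] top 0.098 ax 75.4 rect [0.4562 0.2508] [0.032 0.035] 1.6
top upright_a 0.74 358 [112 202 175] c [0.2923 0.2067 0.0599] top 0.0632 ax 117.6 rect [0.2921 0.207 ] [0.034 0.035] 1.8
top upright_a 0.73 338 [206 167  91] c [0.5357 0.2662 0.0836] top 0.0979 ax -169.4 rect [0.537  0.2673] [0.034 0.035] 68.6
top upright_a 0.16 1733 [202 199 197] c [ 0.6486 -0.2287  0.1397] top 0.1908 ax 159.5 rect [ 0.6489 -0.2381] [0.087 0.135] 74.4
top_21.42.png
wrist_21.27.png
zwrist_21.07.png
zscene_20.87.png
ztop_20.67.png
```

Emit:
drive_tool(rows="1 0.0012 -0.0003 0.001 0; 1 0.0024 -0.0006 0.002 0; 1 0.0036 -0.0009 0.003 0; 1 0.0045 -0.0012 0.0038 0; 1 0.0045 -0.0012 0.0038 0; 1 0.0045 -0.0012 0.0038 0; 1 0.0045 -0.0012 0.0038 0; 1 0.0045 -0.0012 0.0038 0; 1 0.0045 -0.0012 0.0038 0; 1 0.0045 -0.0012 0.0038 0")

```text
time: 22.4
ee_pos: [0.6262, -0.2811, 0.1807]
tcp_rot: [0.992, -0.128, -0.019, -0.006]
ft_force: [-8.1, 0.6, -6.1]
width: 0.115
```

```bash
python3 m6.py; cp pics/$(ls -t pics|grep zscene|head -1) pics/fin_s.png; cp pics/$(ls -t pics|grep zwrist|head -1) pics/fin_w.png
```

```text
22.4 [ 0.6262 -0.2811  0.1807] [-8.1  0.6 -6.1] [-0.     0.    -0.001 -0.     0.002 -0.001]
kin angle 0.5266849842788819
kin angle 0.5302214692828409
top lid scan 0.517 1155
top lid 0.76 1305 0.516 [0.066 0.046]
top pointer 0.87 309 0.5279 [0.077 0.053]
scene lid scan 0.515 5071
scene lid 0.87 6635 0.5179 [0.06  0.043]
scene pointer 0.76 557 0.5229 [0.066 0.047]
scene spindle x [-0.098 -0.046] y [-0.003  0.018] 0.05915332825386917
wrist lid scan 0.513 33602
wrist lid 0.92 33793 0.5156 [0.074 0.051]
wrist pointer 0.59 6706 0.5197 [0.072 0.05 ]
wrist spindle x [-0.103 -0.042] y [-0.016  0.016] 0.05770920301008645
```

View pics/fin_s.png

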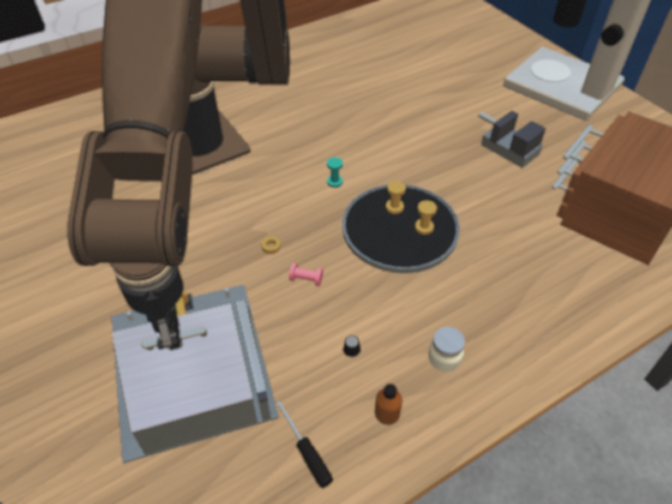

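View pics/fin_w.png

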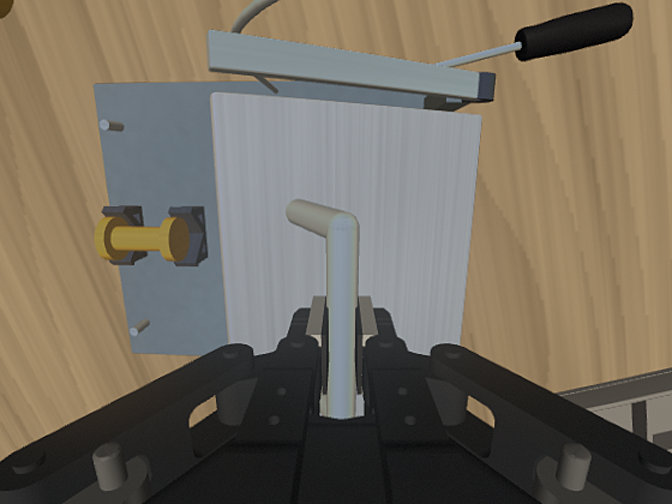

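The scene view shows both uprights standing on the platter, at about (396,197) and (426,217) px. The wrist view shows the spindle seated in both saddles at (145,238), and the lid level with the pointer strip. Handing in.

```bash
python3 - <<'E'
from h import *
print(ctrl.sign_off());print(ctrl.get_state()['time'])
E
```

```text
the job is handed in; nothing more can be done
None
the job is handed in; nothing more can be done
```

The job is done and handed in: the fallen brass spindle lies in the V cradle, let go of, and the gripper is holding the lid at the pointer. I handed in at about 22.7 s of the 58 s allowed; no verdict is reported.

- **Lid:** the last check put it at 0.516–0.518 rad and the pointer at 0.520–0.528 rad. The largest difference in one camera was 0.012 rad, within the 0.07 allowed. The arm was still, with about 10 N on the wrist.
- **Spindle:** it sits within about 2–3 mm of the cradle point, and its axis is within about 1° of the cradle's. The scene camera saw only part of it at the end because the arm was in the way.
- **Standing spindles:** both were upright on the turntable.
- **Other things on the bench:** they looked unmoved in the last scene picture, and I did not measure them again.

Four things did not go as planned or did not agree:
- **First grip:** the first grip on the spindle was about 4 mm too high. I reopened the gripper and gripped again lower before lifting.
- **Lid adjustments:** one small correction of the lid had no effect because of arm flex, so I repeated it with a larger step.
- **Lid angle from arm position:** working it out from the arm's own position gave 0.527–0.530 rad, about 0.01 higher than the cameras.
- **Tool tilt:** the tool tilted slightly, about 2°, while holding the lid.

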